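Unlock a blind spacer and hold it hole-up

ROBOT

A 6-joint arm with a two-finger parallel gripper is mounted at the origin on the work surface. World frame = base frame: x ahead of the robot, y to its left, z up, the work surface at z = 0. Lengths are in m, angles in degrees, forces in N, time in s.
With the tool pointing down it reaches from about 0.4 to 0.825 m from the base axis. Payload 7 kg.
Tool frame: the origin (TCP) lies at the very end of the fingers, on their centre line; the grasp point (between the pads) lies 19 mm behind it; z points along the fingers, y is the direction in which the jaws open and shut (so a half turn about z gives the same grasp; the last joint's range is limited). The gripper opens to 88 mm and grips with 3 to 60 N. Pads are 19 mm wide; open, the fingers measure 130 mm over their backs; the gripper's body (78 mm by 193 mm) begins 47 mm behind the grasp point.
Start: joints at [16.507, 20.546, 0.682, 0, -70.136, -16.507], TCP at [0.675, -0, 0.227] pointing down, gripper open.
Joint ranges: [-176.03, 176.03], [-82.01, 121.73], [-58.28, 71.71], [-173.87, 95.51], [-174.79, -0.11], [-173.66, 173.66]. Speed limits (degrees/s): [136.94, 136.94, 172.46, 180, 180, 180].

INTERFACE

Orientations are given as [roll, pitch, yaw] about the fixed x, y, z axes, in that order (R = Rz(yaw) Ry(pitch) Rx(roll)).
In Python, from plant import telemetry, optics, ctrl gives the robot as it stands.
- The arm moves only by the tool servo_tool, never from a script. Its argument "rows" is a list of rows, each a list of 3 entries, a list of its own where there are three numbers: the shift along the tool's x, y, z in m, then the turn, a rotation vector about the tool's x, y, z in units of 6 degrees (1.0 is 6 degrees), then the closure, from 0 (fully open) to 1 (shut). A call has 1 to 20 rows; each row shifts and turns the commanded pose from where the row before left it, along the tool's axes as they then stand; what a row does not reach is not made up. A row lasts 1/12 s, in which the tool goes at most 41.7 mm and 7.16 degrees, less where a joint would pass 70% of its speed; a pose out of reach is approached as far as the arm can. A call is refused whole if a number of a shift passes 0.0417 or a number of a turn 1, either way. A call with a gripper value outside its range is refused whole. The fingers move at their own pace and stop on an object; the grip force is fixed at half the most. Time passes only in rows, so rows that do not move let the fingers close. It gives the time, the measured TCP pose, the force and the opening at its end, in the units of the state.
- telemetry.get_obs(): the state, without advancing time (a new reading comes with each control period).
- optics.snapshot(name): name is "scene" or "side" or "wrist"; returns the picture (480x640x3 uint8, red, green, blue); there is no depth.
- optics.camera_info(name): a dict with "mtx" (3x3 intrinsics, pixels), "rvec" (rotation vector, rad) and "tvec" (3), from world to camera coordinates, as OpenCV has them. Camera axes: x right, y down, z forward; pixel columns grow to the right and rows downward; lengths in m; the calibration is good to about 2 mm. A picture is of the moment at which its call begins: read the wrist's pose just before it. camera_info takes no time and is no camera call; for the wrist camera it gives the pose at the moment of the call.
- ctrl.close_job(): hands the job in, once; it reports no verdict.
The state is a dict: "clock": time; "joint_pos": joint angles; "qvel": joint speeds; "tau": joint torques, N m; "tool_pos": TCP position; "orientation": TCP orientation; "force": force on the tool from outside, world axes, zero at the start; "moment": the same for the moment, N m; "opening": finger opening in m.
Only numpy, scipy, OpenCV 4.12 (cv2) and the standard library are available. Lean on these libraries where they do the work, as an engineer would, in place of code of your own. Each camera call takes 0.05 s, during which the arm holds its last target.

TASK

Slide the red grip of the transport lock all the way to its end stop, so that its steel plate no longer covers the spacer. Then take the spool-shaped spacer out of its orange V-cradle, turn it over until its blind hole faces straight up, and finish still holding it in the gripper, still and hole-up, over the cradle at least 10 cm above where it lay, with the lock left fully open. Leave the mug, the wrench, the square tube and the red magnet where they are.

Things in the scene. Friction and masses are not known exactly. Their poses are not given: they have to be found in the camera images.
- spacer: aluminium spool, about 0.2 kg, 56 mm long: square waist 32 x 32 mm, 36 mm long, between two round flanges 48 mm wide, 10 mm thick, whose flat outer faces (56 mm apart) are good to grip, from above or tilted. Origin at its centre; z axis along the spool, x axis out of the blind hole. It rests level in the V, hole sideways or underneath, and stays at the roll angle at which it is laid there.
- hole_mouth (a point): centre of the mouth of the spacer's blind hole, 16 mm from the spacer's centre: 18 mm wide, 20 mm deep, dark floor, in one flat of the square waist; the other three flats are plain
- cradle: fixed fixture: grey base 150 x 250 x 12 mm, orange 90 degree V (44 mm long, so each flange stands 6 mm out; 65 mm wide, 53 mm high), lock track beside it. Origin on the bench under the V's middle, 60 mm below a resting spacer's centre. z axis level, along the resting spacer, the way the lock opens; y axis down; x axis level, from the V to the track, 62 mm away.
- lock (a joint): travel of the transport lock along the cradle's z axis in m: 0 = shut, 0.140 = at its end stop, fully open. It moves against about 2 N of friction, stays where it is left, and starts at 0 to 0.025.
- lock_grip (a point): centre of the lock's red grip, a block 24 mm along the slide, 26 mm across, 34 mm high, 112 mm above the bench. It stands on a dark steel post (30 x 26 mm) on the track; a dark plate (44 mm along the slide, 6 mm thick, its top 94 mm above the bench) reaches from it over the spacer, to 15 mm past the spacer's middle, and blocks lifting until the lock is open.
- mug: yellow mug, 80 mm wide, 110 mm high; bystander
- wrench: steel wrench, 200 mm long, lying flat; bystander
- tube_offcut: grey square steel tube, 120 x 40 x 40 mm; bystander
- magnet: red block-shaped welding magnet, 90 x 18 x 60 mm high; bystander
There are look-alikes about, which are no part of the job. Leave any green look-alike of the spacer alone.

How it is judged:
By the outcome, as a careful person would: the job done as asked, in the order asked, and still so for the second after the job is handed in, while the arm keeps its last pose, push and grip.
It also fails if it takes over 64 s, if anything falls off the work surface, if the arm or the gripper's body presses on something with over 40 N, if the wrist force passes 120 N, or if a joint passes its speed limit or range.

## Working session

There is one attempt and no reset: what is moved stays moved. The work goes in short steps, Python scripts to look and compute and a tool call to move; the robot and the scene stay as the last step left them, time stands still between calls to the robot, and variables do not carry over. Pictures are saved under pics/ and viewed, and the job is handed in when it is done.

Besides the shell and the picture viewer there is one more tool, called after ">>>" as name(argument=value, ...), one argument or row to a line, values as JSON. servo_tool: Moves the arm, as the interface text tells. Its arguments: {"type":"object","properties":{"rows":{"type":"array"}},"required":["rows"]}

```bash
mkdir -p pics; ls
python3 - <<'E'
from plant import telemetry, optics, ctrl
import cv2
print(telemetry.get_obs())
for n in ("scene","side","wrist"):
    i=optics.camera_info(n); print(n,i)
    im=optics.snapshot(n); cv2.imwrite(f"pics/{n}0.png",im[:,:,::-1])
E
```

```text
pics
{'clock': 0.0, 'joint_pos': array([ 1.65064611e+01,  2.05905926e+01,  6.31981627e-01, -2.09311823e-02,
       -7.01356477e+01, -1.65041516e+01]), 'qvel': array([ 0.06914723, -0.03940468,  0.08646459,  0.06388861,  0.07858357,
       -0.0093751 ]), 'tau': array([-8.00930356e-04, -5.82726967e+01,  2.93058443e+01,  6.99745238e+00,
        6.93249181e-03, -2.06530804e-04]), 'tool_pos': array([ 6.74492138e-01, -3.23895107e-05,  2.25616036e-01]), 'orientation': array([ 1.79904035e+02, -7.91435329e-03, -9.00048124e+01]), 'force': array([ 0.56520816, -0.20825615,  0.01258564]), 'moment': array([0.00981109, 0.00502359, 0.02001032]), 'opening': 0.08735618568007689}
scene {'mtx': array([[529.69178197,   0.        , 311.36038482],
       [  0.        , 529.69178197, 232.06897792],
       [  0.        ,   0.        ,   1.        ]]), 'rvec': array([ 2.20292463,  1.32904616, -0.44440874]), 'tvec': array([-0.27834899, -0.32714837,  1.34753288])}
side {'mtx': array([[433.4749611 ,   0.        , 317.9009158 ],
       [  0.        , 433.4749611 , 241.66884097],
       [  0.        ,   0.        ,   1.        ]]), 'rvec': array([ 0.72997523, -2.61327179,  1.1478995 ]), 'tvec': array([0.47894623, 0.2541839 , 0.67743794])}
wrist {'mtx': array([[425.87681218,   0.        , 320.01281495],
       [  0.        , 425.87681218, 244.88323044],
       [  0.        ,   0.        ,   1.        ]]), 'rvec': array([-4.24899285e-04,  3.11417454e+00,  4.00265868e-01]), 'tvec': array([ 0.67393975, -0.03237164,  0.38851246])}
```

View pics/scene0.png

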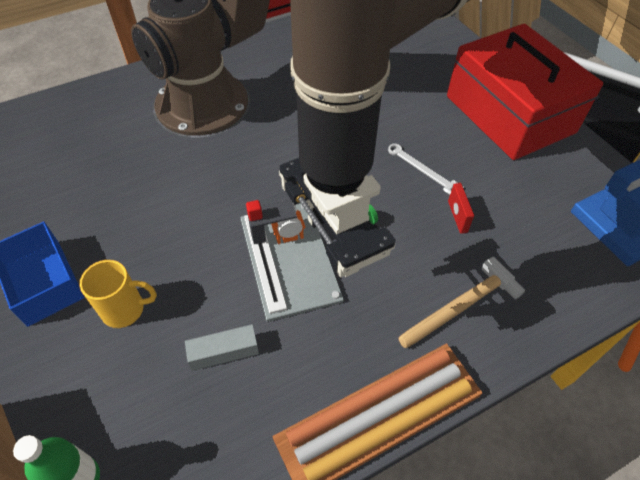

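View pics/side0.png

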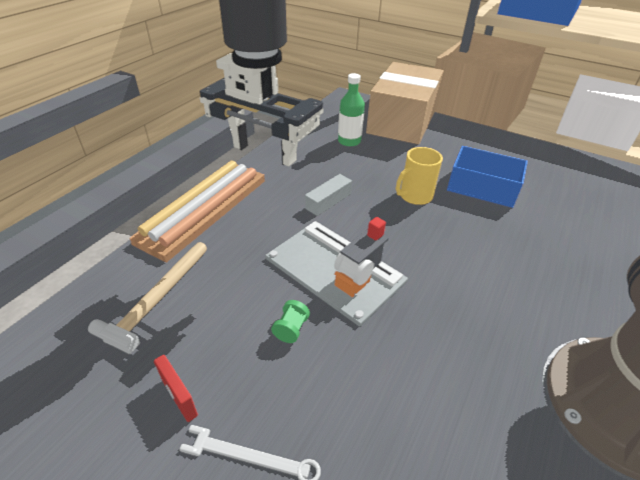

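View pics/wrist0.png

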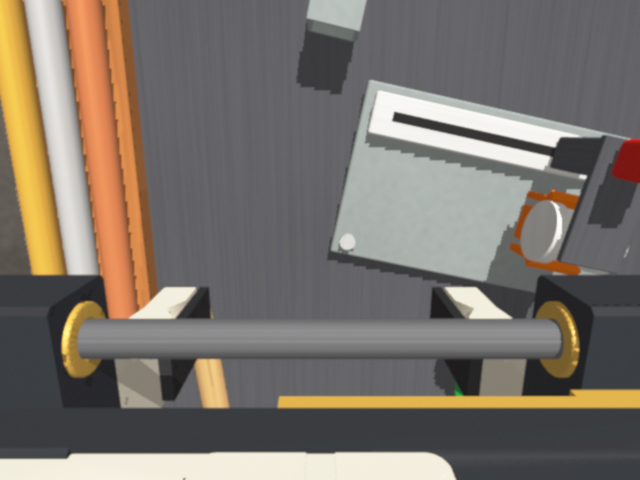

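The lock grip appears at (254,211) in the scene view and (377,228) in the side view. The spacer is next to it in the orange V, at about (290,228) in scene and (352,265) in side. The green look-alike sits to one side.

```bash
cat > h.py <<'E'
import numpy as np, cv2
from plant import telemetry, optics, ctrl
from scipy.spatial.transform import Rotation as R
def cam(n):
    i=optics.camera_info(n); return i['mtx'],cv2.Rodrigues(i['rvec'])[0],i['tvec']
def ray(c,p):
    K,Rm,t=c; d=Rm.T@np.linalg.inv(K)@np.array([p[0],p[1],1.]); return -Rm.T@t,d/np.linalg.norm(d)
def plane(c,p,z):
    o,d=ray(c,p); return o+d*(z-o[2])/d[2]
def tri(c1,p1,c2,p2):
    o1,d1=ray(c1,p1);o2,d2=ray(c2,p2)
    A=np.stack([d1,-d2],1); s=np.linalg.lstsq(A,o2-o1,rcond=None)[0]
    a=o1+s[0]*d1;b=o2+s[1]*d2
    return (a+b)/2,np.linalg.norm(a-b)
def proj(c,P):
    K,Rm,t=c; return cv2.projectPoints(np.array(P,float).reshape(-1,3),cv2.Rodrigues(Rm)[0],t,K,None)[0][:,0]
def snap(n,f=None):
    c=cam(n); im=optics.snapshot(n)
    if f: cv2.imwrite(f,im[:,:,::-1])
    return c,im
def blob(im,lo,hi,box):
    hsv=cv2.cvtColor(im,cv2.COLOR_RGB2HSV); m=cv2.inRange(hsv,np.array(lo),np.array(hi))
    if lo[0]==0 and hi[0]<15: m|=cv2.inRange(hsv,np.array([170,lo[1],lo[2]]),np.array([180,255,255]))
    k=np.zeros_like(m);k[box[1]:box[3],box[0]:box[2]]=1; m*=k
    n,l,s,ce=cv2.connectedComponentsWithStats(m)
    j=1+np.argmax(s[1:,4]); return ce[j],s[j],(l==j)
def st():
    o=telemetry.get_obs(); print('t',o['clock'],'pos',o['tool_pos'].round(4),'rpy',o['orientation'].round(2),'F',o['force'].round(1),'open',round(o['opening'],4),'q',o['joint_pos'].round(1)); return o
E
python3 - <<'E'
from h import *
cs,cd,cw=cam('scene'),cam('side'),cam('wrist')
S=cv2.imread('pics/scene0.png')[:,:,::-1].copy();D=cv2.imread('pics/side0.png')[:,:,::-1].copy()
a,sa,_=blob(S,(0,150,80),(8,255,255),(235,190,275,230)); b,sb,_=blob(D,(0,150,80),(8,255,255),(360,210,395,245))
print(a,sa,b,sb,tri(cs,a,cd,b))
# base plate corners wrist (top z=.012)
for p in [(370,82),(331,253)]: print('w',plane(cw,p,.012))
for p in [(342,297),(270,318),(243,218)]: print('s',plane(cs,p,.012))
for p in [(305,222),(265,260),(362,317),(406,278)]: print('d',plane(cd,p,.012))
def crop(im,x0,y0,x1,y1,f,k): cv2.imwrite(f,cv2.resize(im[y0:y1,x0:x1,::-1],None,fx=k,fy=k,interpolation=cv2.INTER_CUBIC))
crop(S,230,180,360,330,'pics/sc.png',4);crop(D,255,205,415,325,'pics/dc.png',5)
E
```

```text
[253.79310345 210.03831418] [246 200  16  21 261] [375.90681004 228.10035842] [368 217  17  23 279] (array([ 0.46546848, -0.05089373,  0.11237904]), np.float64(0.0006675969817664464))
w [ 0.63320756 -0.10746295  0.012     ]
w [0.66411557 0.03797302 0.012     ]
s [0.65882424 0.03504744 0.012     ]
s [ 0.63494782 -0.10390178  0.012     ]
s [ 0.39709239 -0.05574542  0.012     ]
d [ 0.64866193 -0.09682094  0.012     ]
d [0.65432332 0.04686377 0.012     ]
d [0.42270254 0.07216518 0.012     ]
d [ 0.3914134  -0.05796893  0.012     ]
```

View pics/sc.png

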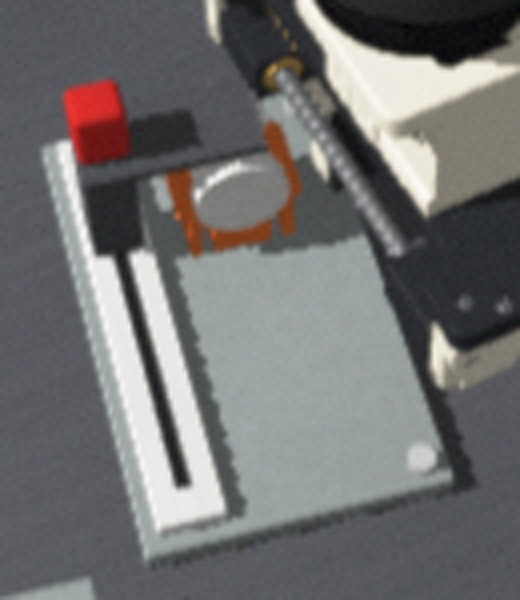

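View pics/dc.png

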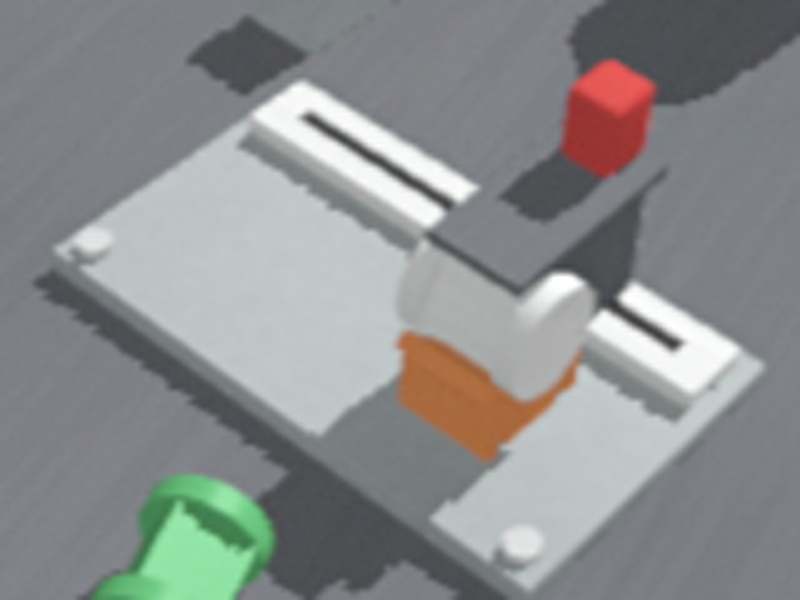

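>>> servo_tool(
  rows=[
    [[0,0,0],[0,0,1],0],
    [[0,0,0],[0,0,1],0],
    [[0.012,0.024,0],[0,0,0],0],
    [[0.012,0.024,0],[0,0,0],0],
    [[0.012,0.024,0],[0,0,0],0],
    [[0.012,0.024,0],[0,0,0],0],
    [[0.012,0.024,0],[0,0,0],0],
    [[0.012,0.024,0],[0,0,0],0],
    [[0.012,0.025,0],[0,0,0],0],
    [[0.009,0.025,0],[0,0,0],0],
    [[0,0,0],[0,0,0],0],
    [[0,0,0],[0,0,0],0],
  ],
)

```text
clock: 1.15
tool_pos: [0.4651, -0.0508, 0.2272]
orientation: [-179.9, 0.0, -102.0]
force: [1.3, -0.3, 0.3]
opening: 0.0873
```

Run:
```python
from h import *
o=st()
for n in ('scene','side','wrist'): snap(n,f'pics/{n}1.png')
S=cv2.imread('pics/side1.png')
print(cv2.imwrite('pics/dc1.png',cv2.resize(S[205:325,255:415],None,fx=5,fy=5,interpolation=2)))
```

```text
t 1.15 pos [ 0.4651 -0.0508  0.2272] rpy [-1.7993e+02  5.0000e-02 -1.0199e+02] F [ 1.3 -0.3  0.3] open 0.0873 q [ 18.    0.5 -24.4  -0.  -65.  -30. ]
True
```

View pics/wrist1.png

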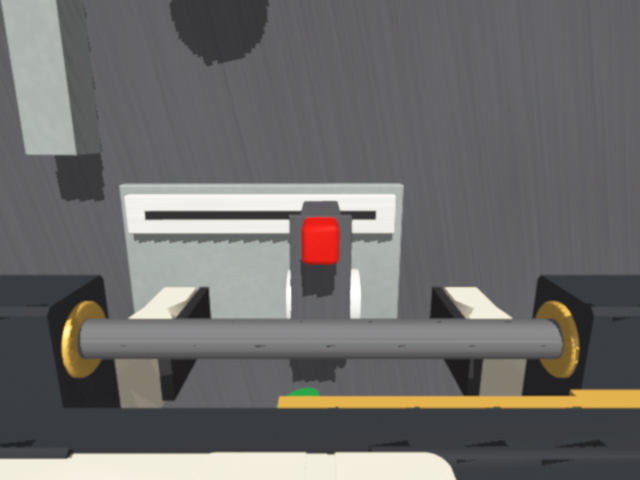

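View pics/side1.png

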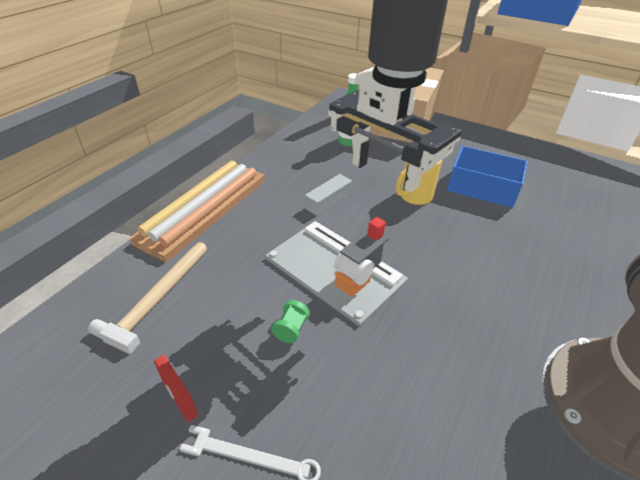

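View pics/scene1.png

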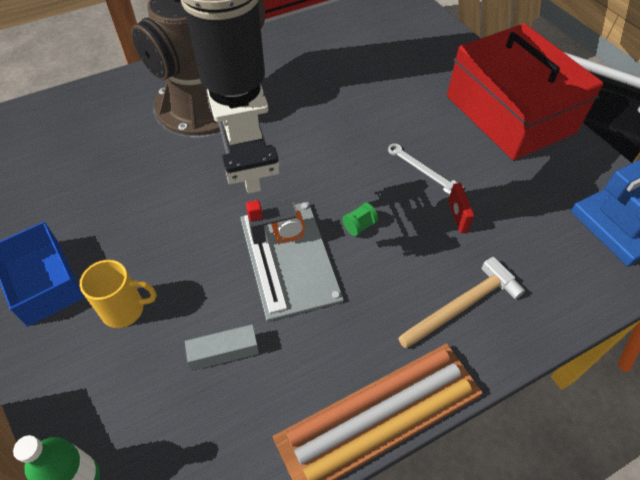

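The wrist view shows the plate edges level, so the yaw is right. The grip is centred between the jaws at column 321. Next I descend onto the grip and close.

>>> servo_tool(
  rows=[
    [[0,0,0.021],[0,0,0],0],
    [[0,0,0.021],[0,0,0],0],
    [[0,0,0.021],[0,0,0],0],
    [[0,0,0.021],[0,0,0],0],
    [[0,0,0.021],[0,0,0],0],
    [[0,0,0.021],[0,0,0],0.3],
    [[0,0,0],[0,0,0],0.5],
    [[0,0,0],[0,0,0],0.6],
    [[0,0,0],[0,0,0],0.65],
    [[0,0,0],[0,0,0],0.65],
  ],
)

```text
clock: 2.13
tool_pos: [0.4671, -0.0504, 0.1017]
orientation: [-179.9, 0.0, -102.0]
force: [0.4, 0.6, 0.2]
opening: 0.0597
```

>>> servo_tool(
  rows=[
    [[0,0,0],[0,0,0],0.8],
    [[0,0,0],[0,0,0],0.8],
    [[0,0,0],[0,0,0],0.8],
    [[0,0,0],[0,0,0],0.8],
    [[0,0,0],[0,0,0],0.8],
    [[0,0,0],[0,0,0],0.8],
  ],
)

```text
clock: 2.63
tool_pos: [0.466, -0.0506, 0.1008]
orientation: [-180.0, 0.0, -102.0]
force: [0.3, 0.3, 1.7]
opening: 0.0236
```

>>> servo_tool(
  rows=[
    [[0,-0.005,0],[0,0,0],0.8],
    [[0,-0.01,0],[0,0,0],0.8],
    [[0,-0.01,0],[0,0,0],0.8],
    [[0,-0.01,0],[0,0,0],0.8],
    [[0,-0.01,0],[0,0,0],0.8],
    [[0,-0.01,0],[0,0,0],0.8],
    [[0,-0.01,0],[0,0,0],0.8],
    [[0,-0.01,0],[0,0,0],0.8],
    [[0,-0.01,0],[0,0,0],0.8],
    [[0,-0.01,0],[0,0,0],0.8],
    [[0,-0.01,0],[0,0,0],0.8],
    [[0,-0.005,0],[0,0,0],0.8],
    [[0,0,0],[0,0,0],0.8],
  ],
)

```text
clock: 3.72
tool_pos: [0.5764, -0.074, 0.1008]
orientation: [-179.9, 0.0, -102.0]
force: [1.7, -0.7, 4.3]
opening: 0.0237
```

>>> servo_tool(
  rows=[
    [[0,-0.004,0],[0,0,0],0.8],
    [[0,-0.004,0],[0,0,0],0.8],
    [[0,-0.002,0],[0,0,0],0.8],
    [[0,0,0],[0,0,0],0.8],
  ],
)

```text
clock: 4.05
tool_pos: [0.585, -0.0758, 0.1008]
orientation: [-179.9, 0.0, -102.0]
force: [0.1, 0.9, 3.5]
opening: 0.0234
```

>>> servo_tool(
  rows=[
    [[0,-0.003,0],[0,0,0],0.8],
    [[0,-0.003,0],[0,0,0],0.8],
    [[0,0,0],[0,0,0],0.8],
  ],
)

```text
clock: 4.3
tool_pos: [0.5908, -0.077, 0.1008]
orientation: [-179.9, 0.0, -102.0]
force: [-0.9, 0.9, 4.5]
opening: 0.0236
```

>>> servo_tool(
  rows=[
    [[0,-0.003,0],[0,0,0],0.8],
    [[0,-0.002,0],[0,0,0],0.8],
    [[0,0,0],[0,0,0],0.8],
  ],
)

```text
clock: 4.55
tool_pos: [0.5956, -0.078, 0.1008]
orientation: [-179.9, 0.0, -102.0]
force: [-0.2, 1.8, 5.3]
opening: 0.0238
```

>>> servo_tool(
  rows=[
    [[0,-0.003,0],[0,0,0],0.8],
    [[0,-0.001,0],[0,0,0],0.8],
    [[0,0,0],[0,0,0],0.8],
  ],
)

```text
clock: 4.8
tool_pos: [0.5994, -0.0788, 0.1008]
orientation: [-179.9, 0.0, -102.0]
force: [-0.7, 1.3, 5.2]
opening: 0.0242
```

>>> servo_tool(
  rows=[
    [[0,-0.002,0],[0,0,0],0.8],
    [[0,0,0],[0,0,0],0.8],
  ],
)

```text
clock: 4.97
tool_pos: [0.6007, -0.0791, 0.1008]
orientation: [180.0, 0.0, -102.0]
force: [-3.3, 3.5, 8.7]
opening: 0.0236
```

>>> servo_tool(
  rows=[
    [[0,-0.002,0],[0,0,0],0.8],
    [[0,0,0],[0,0,0],0.8],
  ],
)

```text
clock: 5.13
tool_pos: [0.6007, -0.0792, 0.1007]
orientation: [179.8, -0.0, -102.0]
force: [-10.2, 8.2, 13.2]
opening: 0.024
```

The grip stalled at the end stop: 2 mm more was commanded, nothing moved and the force rose. Release, rise and look.

>>> servo_tool(
  rows=[
    [[0,0,0],[0,0,0],0],
    [[0,0,0],[0,0,0],0],
    [[0,0,0],[0,0,0],0],
    [[0,0,0],[0,0,0],0],
    [[0,0,0],[0,0,0],0],
    [[0,0.003,-0.01],[0,0,0],0],
    [[0,0,-0.02],[0,0,0],0],
    [[0,0,-0.03],[0,0,0],0],
    [[0,0,-0.03],[0,0,0],0],
    [[0,0,-0.03],[0,0,0],0],
    [[0,0,-0.02],[0,0,0],0],
    [[0,0,0],[0,0,0],0],
  ],
)

```text
clock: 6.13
tool_pos: [0.6011, -0.0792, 0.2469]
orientation: [-179.5, 0.1, -102.0]
force: [0.1, 0.3, 1.0]
opening: 0.0875
```

Run:
```python
from h import *
o=st()
cs,S=snap('scene','pics/scene2.png');cd,D=snap('side','pics/side2.png');cw,W=snap('wrist','pics/wrist2.png')
a,sa,_=blob(S,(0,150,80),(8,255,255),(240,190,330,300)); b,sb,_=blob(D,(0,150,80),(8,255,255),(290,170,395,245))
print(a,sa,b,sb,tri(cs,a,cd,b))
cv2.imwrite('pics/dc2.png',cv2.resize(D[205:325,255:415,::-1],None,fx=5,fy=5,interpolation=2))
cv2.imwrite('pics/sc2.png',cv2.resize(S[180:330,230:360,::-1],None,fx=4,fy=4,interpolation=2))
```

```text
t 6.1333 pos [ 0.6011 -0.0792  0.2469] rpy [-1.7950e+02  1.0000e-01 -1.0197e+02] F [0.1 0.3 1. ] open 0.0875 q [ 11.   13.1  -7.1   0.1 -69.3 -23. ]
[270.47887324 269.72183099] [263 259  16  22 284] [321.3125     197.45535714] [315 188  14  20 224] (array([ 0.59942742, -0.07901415,  0.11118715]), np.float64(0.0011188720009273152))
```

View pics/dc2.png

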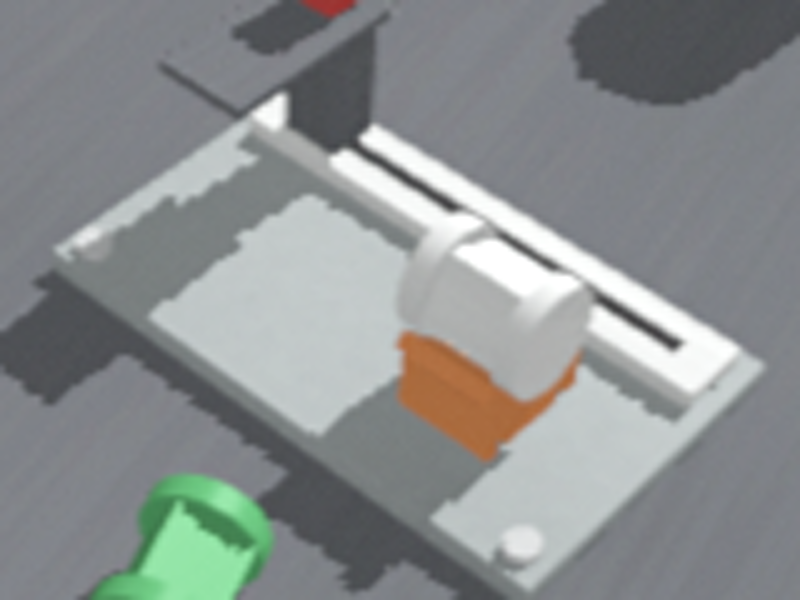

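View pics/sc2.png

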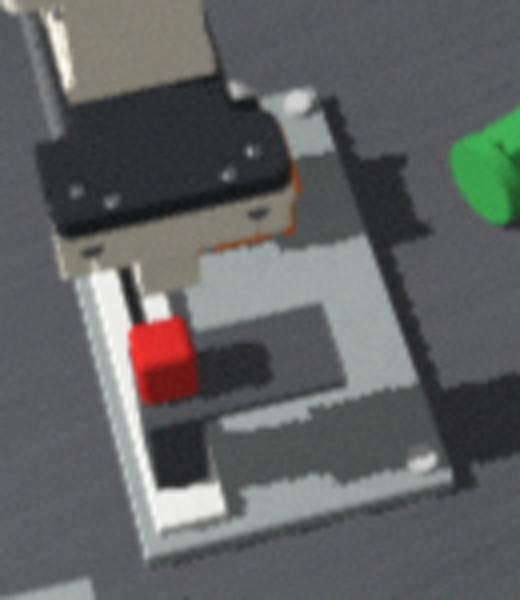

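View pics/wrist2.png

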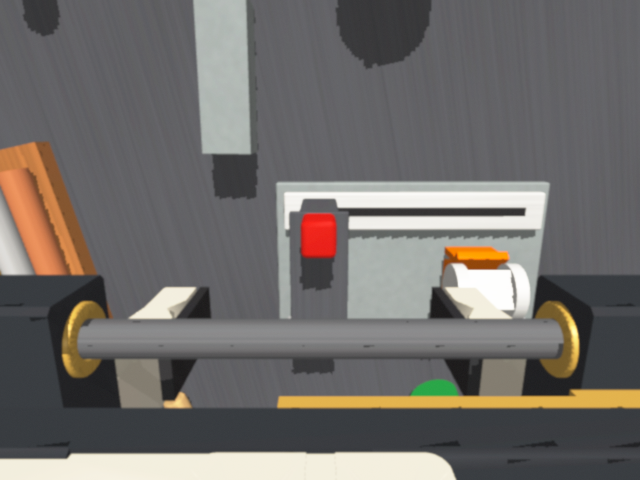

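The lock is open: the red grip is at (0.599,-0.079) and the plate is clear of the spacer. In the side crop, the two visible flats (the top one and the +y one) have no hole. So the hole faces the track side or down, and I need a wrist view from the track side.

Run:
```python
from h import *
o=st()
K,Rm,t=cam('wrist'); C=-Rm.T@t
T=R.from_euler('xyz',o['orientation'],degrees=True).as_matrix()
print('cam in tool',T.T@(C-o['tool_pos']),'axis',T.T@Rm.T[:,2], 'world',C, 'right',T.T@Rm.T[:,0])
cs=cam('scene');print('scene cam',-cs[1].T@cs[2]); cd=cam('side');print('side',-cd[1].T@cd[2])
# spacer by near-top silhouettes in wrist2: flange columns 443-528 near row 290
c=(K,Rm,t)
for p in [(443,290),(528,290),(486,290)]: print(plane(c,p,.06))
# V centre expected
u=np.radians(-12); z=np.array([np.cos(u),np.sin(u)]); x=np.array([z[1],-z[0]])
print('V', np.array([.4655,-.0509])-.062*x-.002*z, np.array([.5994,-.0790])-.062*x-.14*z)
V=np.array([.4770,.0099])
print([proj(cd,[*(V+s*.028*z),.06]) for s in(-1,1)], [proj(cs,[*(V+s*.028*z),.06]) for s in(-1,1)])
```

```text
t 6.2833 pos [ 0.5985 -0.0789  0.2408] rpy [-1.7999e+02  3.0000e-02 -1.0201e+02] F [-0.5 -0.2 -0.8] open 0.0874 q [ 11.   13.4  -7.5  -0.  -69.1 -23. ]
cam in tool [ 0.06664579  0.00047257 -0.15716175] axis [-2.52977105e-01  1.93101052e-04  9.67472246e-01] world [ 0.58412611 -0.14401445  0.39791255] right [ 6.44133427e-04  9.99999792e-01 -3.11636873e-05]
scene cam [ 1.07012987 -0.23564284  0.89422793]
side [0.25675426 0.52912995 0.63798108]
[0.50922189 0.00260162 0.06      ]
[0.43908068 0.0174736  0.06      ]
[0.47373804 0.01012523 0.06      ]
V [0.47643423 0.01016097] [0.47534986 0.01075279]
[array([[364.909572  , 273.25737953]]), array([[341.53047946, 258.18563374]])] [array([[283.24461794, 208.48761316]]), array([[290.08953465, 230.02956244]])]
```

>>> servo_tool(
  rows=[
    [[-0.004,0.025,0],[0,0,0],0],
    [[-0.004,0.025,0],[0,0,0],0],
    [[-0.004,0.025,0],[0,0,0],0],
    [[-0.004,0.025,0],[0,0,0],0],
    [[-0.003,0.025,0],[0,0,0],0],
    [[0,0,0.01],[0,-1,0],0],
    [[0,0,0.01],[0,-1,0],0],
    [[0,0,0.01],[0,-1,0],0],
    [[0,0,0],[0,-1,0],0],
    [[0,0,0],[0,-1,0],0],
    [[0,0,0],[0,0,0],0],
  ],
)

```text
clock: 7.2
tool_pos: [0.4801, -0.0337, 0.2085]
orientation: [179.7, 30.4, -102.5]
force: [0.3, -0.1, -0.2]
opening: 0.0874
```

Run:
```python
from h import *
o=st()
snap('wrist','pics/wrist3.png')
```

```text
t 7.2 pos [ 0.4801 -0.0337  0.2085] rpy [ 179.71   30.36 -102.48] F [ 0.3 -0.1 -0.2] open 0.0874 q [ -7.4   6.6 -14.3 -32.5 -69.8   6.7]
```

View pics/wrist3.png

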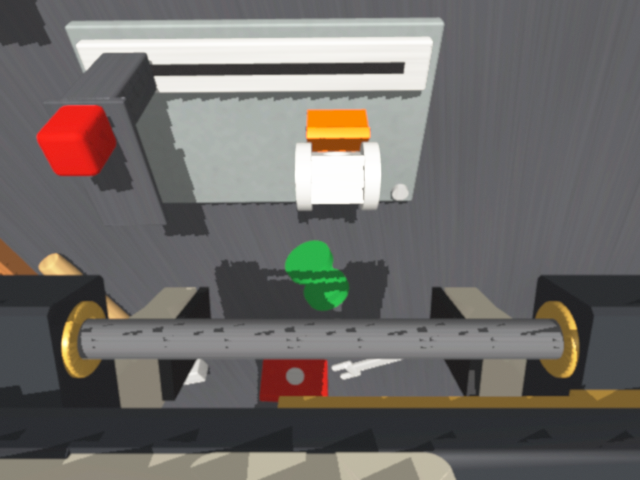

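This 37° view from the track side shows the spacer at (338,178). The flat facing the camera is plain. I tilt further and go lower to see the flat facing the track.

>>> servo_tool(
  rows=[
    [[0,0,0.01],[0,-1,0],0],
    [[0,0,0.01],[0,-1,0],0],
    [[0.01,0,0.01],[0,-1,0],0],
    [[0.01,0,0],[0,-1,0],0],
    [[0.01,0,0],[0,0,0],0],
    [[0,0,0],[0,0,0],0],
  ],
)

```text
clock: 7.75
tool_pos: [0.4792, -0.0347, 0.1606]
orientation: [179.1, 53.9, -102.8]
force: [-0.8, 0.8, -0.8]
opening: 0.0876
```

Run:
```python
from h import *
o=st()
c,W=snap('wrist','pics/wrist4.png')
p=proj(c,[.476,.010,.06])[0];print(p, 'cam',-c[1].T@c[2])
x,y=map(int,p); x=max(80,x);y=max(60,y)
cr=W[y-60:y+60,x-80:x+80]; cr=(255*(cr/255.)**1.5).astype('uint8')
cv2.imwrite('pics/wc4.png',cv2.resize(cr[:,:,::-1],None,fx=5,fy=5,interpolation=2))
```

```text
t 7.75 pos [ 0.4792 -0.0347  0.1606] rpy [ 179.13   53.9  -102.83] F [-0.8  0.8 -0.8] open 0.0876 q [-26.   20.7 -11.9 -52.4 -81.4  33.8]
[339.10902652 155.1365336 ] cam [ 0.44406356 -0.1974533   0.19776278]
```

View pics/wc4.png

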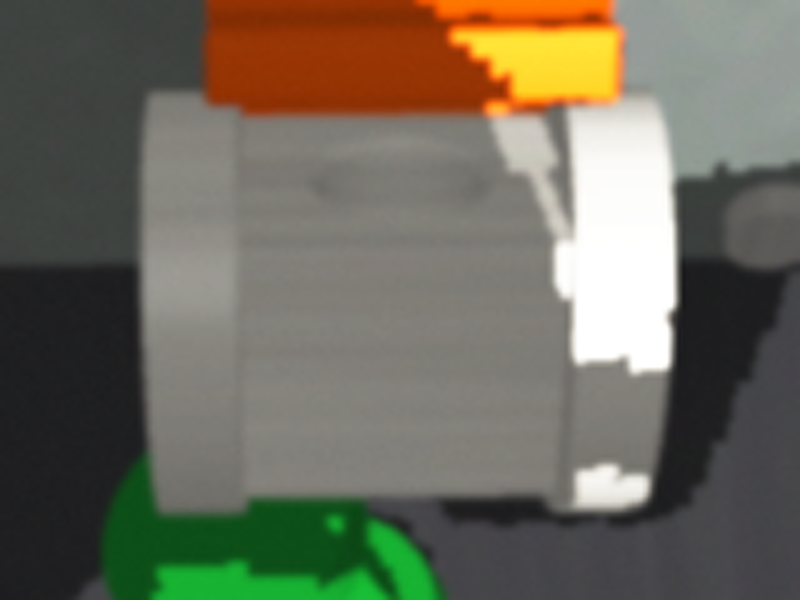

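The hole is now visible as a dark crescent at about crop (400,190), on the flat that faces the track and down. I'll get the roll angle from the waist edges.

```bash
cat >> h.py <<'E'
u=np.radians(-12); zc=np.array([np.cos(u),np.sin(u),0]); xc=np.array([zc[1],-zc[0],0]); up=np.array([0,0,1.])
def cyl(c,p,A,r=.01600*2**.5):
    # ray hits of cylinder about axis zc through A; angle from up toward xc (deg)
    o,d=ray(c,p); a=np.array([(o-A)@xc,(o-A)@up]); b=np.array([d@xc,d@up])
    q=np.roots([b@b,2*a@b,a@a-r*r])
    if abs(q.imag).max()>1e-9: 
        s=-(a@b)/(b@b); h=a+s*b; return 'tangent',np.degrees(np.arctan2(h[0],h[1])),np.linalg.norm(h)
    return [round(float(np.degrees(np.arctan2(*(a+s*b)))),1) for s in sorted(q.real)]
E
python3 - <<'E'
from h import *
o=st(); c=cam('wrist')
p=proj(c,[.476,.010,.06])[0]; x0=int(p[0])-80;y0=int(p[1])-60
W=cv2.imread('pics/wrist4.png')
for k in (130,150,170): print(cv2.GaussianBlur(W,(1,5),0)[y0:y0+105,x0+k//2-20 if 0 else x0+k-80+0].mean(1).astype(int).tolist() if 0 else '')
print('profile', [(y,int(W[y,x0+60:x0+100].mean())) for y in range(y0+18,y0+108)])
A=np.array([.476,.010,.06])
for r in (240,495): print(r, cyl(c,(x0+80,y0+r/5),A))
# flange silhouettes radius check
for r in (92,515): print(r, cyl(c,(x0+40,y0+r/5),A,.024))
cd=cam('side')
D=cv2.imread('pics/side2.png')
for q in [(460,245),(525,290),(495,268)]: print('side',cyl(cd,(255+q[0]/5,205+q[1]/5),A))
# green, mug
b,_,_=blob(D[:,:,::-1].copy(),(50,120,60),(75,255,255),(260,280,320,350));print('green',plane(cd,b,.024))
b,_,_=blob(D[:,:,::-1].copy(),(18,120,60),(32,255,255),(390,140,450,210));print('mug',plane(cd,b,.05))
E
```

```text
t 7.8 pos [ 0.48   -0.034   0.1626] rpy [ 179.5    53.84 -102.45] F [0.6 0.8 0.5] open 0.0873 q [-25.9  20.5 -11.9 -52.4 -81.4  33.7]



profile [(109, 102), (110, 99), (111, 96), (112, 94), (113, 93), (114, 93), (115, 96), (116, 106), (117, 127), (118, 148), (119, 157), (120, 160), (121, 161), (122, 162), (123, 164), (124, 164), (125, 162), (126, 158), (127, 156), (128, 153), (129, 152), (130, 152), (131, 152), (132, 152), (133, 152), (134, 152), (135, 154), (136, 156), (137, 157), (138, 158), (139, 159), (140, 159), (141, 157), (142, 155), (143, 155), (144, 157), (145, 160), (146, 160), (147, 159), (148, 158), (149, 158), (150, 158), (151, 157), (152, 157), (153, 157), (154, 158), (155, 158), (156, 158), (157, 159), (158, 160), (159, 160), (160, 160), (161, 159), (162, 159), (163, 159), (164, 157), (165, 157), (166, 158), (167, 159), (168, 158), (169, 158), (170, 159), (171, 160), (172, 161), (173, 161), (174, 161), (175, 161), (176, 160), (177, 160), (178, 160), (179, 161), (180, 162), (181, 162), (182, 160), (183, 160), (184, 160), (185, 160), (186, 160), (187, 160), (188, 160), (189, 160), (190, 161), (191, 160), (192, 158), (193, 149), (194, 123), (195, 94), (196, 82), (197, 80), (198, 82)]
240 [72.6, -143.5]
495 [-15.1, -42.5]
92 [126.3, 155.4]
515 ('tangent', np.float64(-28.327097295776685), np.float64(0.024186938958818835))
side [-7.3, 108.1]
side [-10.7, 111.7]
side [-8.0, 108.9]
green [0.5182091  0.17964463 0.024     ]
mug [ 0.48327031 -0.35076719  0.05      ]
```

Run:
```python
from h import *
from plant import optics
# average pose via camera extrinsics at several moments is not needed; use nominal commanded orientation
o=st(); T=R.from_euler('xyz',o['orientation'],degrees=True).as_matrix()
A=np.array([.475,.0102,.06])
tgt=A+.019*T[:,2]
print('delta tool',T.T@(tgt-o['tool_pos']),'tool axes in (zc,xc,up):\n',np.stack([zc,xc,up])@T)
```

```text
t 7.8 pos [ 0.48   -0.034   0.1626] rpy [ 179.5    53.84 -102.45] F [0.6 0.8 0.5] open 0.0873 q [-25.9  20.5 -11.9 -52.4 -81.4  33.7]
delta tool [0.05802328 0.01361143 0.11362256] tool axes in (zc,xc,up):
 [[-4.62052099e-03 -9.99986347e-01 -2.44046802e-03]
 [ 5.89990303e-01 -7.55614666e-04 -8.07409978e-01]
 [-8.07397110e-01  5.17050722e-03 -5.89985739e-01]]
```

>>> servo_tool(
  rows=[
    [[0.0145,0.0034,0],[0,0,0],0],
    [[0.0145,0.0034,0],[0,0,0],0],
    [[0.0145,0.0034,0],[0,0,0],0],
    [[0.0145,0.0034,0],[0,0,0],0],
    [[0,0,0.015],[0,0,0],0],
    [[0,0,0.015],[0,0,0],0],
    [[0,0,0.015],[0,0,0],0],
    [[0,0,0.015],[0,0,0],0],
    [[0,0,0],[0,0,0],0],
    [[0,0,0],[0,0,0],0],
  ],
)

```text
clock: 8.63
tool_pos: [0.4703, -0.0151, 0.0822]
orientation: [180.0, 54.0, -101.9]
force: [0.5, -0.3, -0.5]
opening: 0.0879
```

Run:
```python
from h import *
o=st(); T=R.from_euler('xyz',o['orientation'],degrees=True).as_matrix()
A=np.array([.475,.0102,.06])
print('delta tool',T.T@(A+.019*T[:,2]-o['tool_pos']))
c,W=snap('wrist','pics/wrist5.png');print(proj(c,A), proj(c,A+.028*zc),proj(c,A-.028*zc))
snap('side','pics/side5.png')
```

```text
t 8.6333 pos [ 0.4703 -0.0151  0.0822] rpy [ 179.95   53.98 -101.89] F [ 0.5 -0.3 -0.5] open 0.0879 q [-25.2  26.8 -16.3 -54.7 -74.6  42.5]
delta tool [0.00278217 0.00059201 0.05284207]
[[320.02590311 276.79076003]] [[260.53473717 276.7636795 ]] [[379.46358986 276.8178162 ]]
```

View pics/wrist5.png

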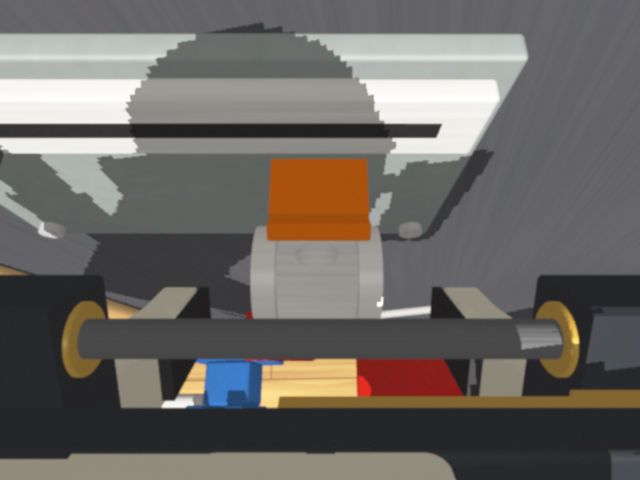

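View pics/side5.png

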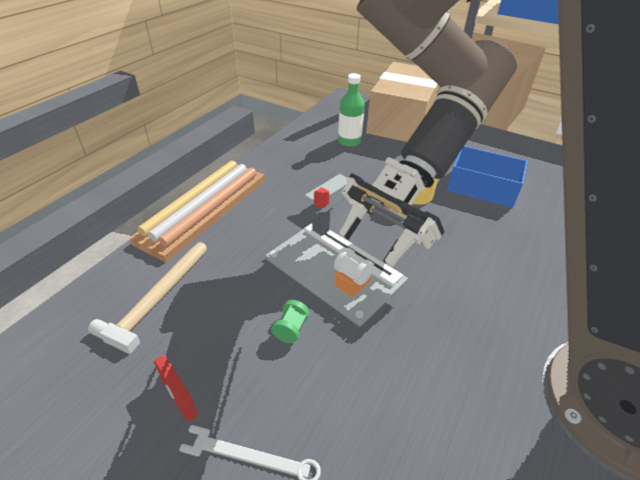

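The spacer is centred between the jaws at columns 251–383, and the hole is at (317,255). Next comes the final approach and closing.

>>> servo_tool(
  rows=[
    [[0.0025,0,0.008],[0,0,0],0],
    [[0,0,0.011],[0,0,0],0],
    [[0,0,0.011],[0,0,0],0],
    [[0,0,0.011],[0,0,0],0],
    [[0,0,0.011],[0,0,0],0],
    [[0,0,0],[0,0,0],0],
    [[0,0,0],[0,0,0],0],
  ],
)

```text
clock: 9.32
tool_pos: [0.4785, 0.0237, 0.0491]
orientation: [179.9, 54.0, -102.0]
force: [0.3, 0.2, -0.3]
opening: 0.0875
```

Run:
```python
from h import *
o=st(); T=R.from_euler('xyz',o['orientation'],degrees=True).as_matrix()
A=np.array([.475,.0102,.06])
print('delta tool',T.T@(A+.019*T[:,2]-o['tool_pos']))
c,W=snap('wrist','pics/wrist6.png')
c,D=snap('side');cv2.imwrite('pics/side6.png',cv2.resize(D[180:330,270:470,::-1],None,fx=4,fy=4,interpolation=2))
```

```text
t 9.3167 pos [0.4785 0.0237 0.0491] rpy [ 179.86   54.01 -102.05] F [ 0.3  0.2 -0.3] open 0.0875 q [-21.8  29.4 -18.2 -57.9 -70.1  44.9]
delta tool [-0.00064382  0.00065511  0.00134725]
```

View pics/side6.png

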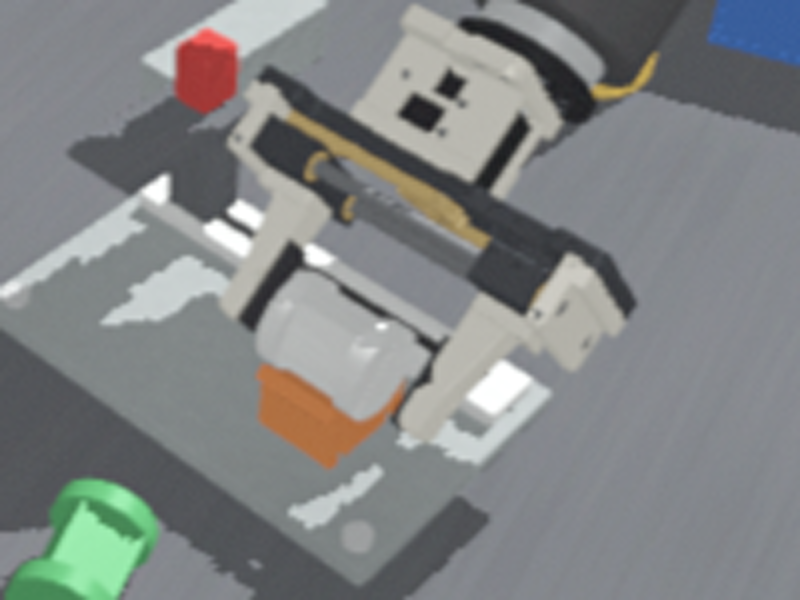

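View pics/wrist6.png

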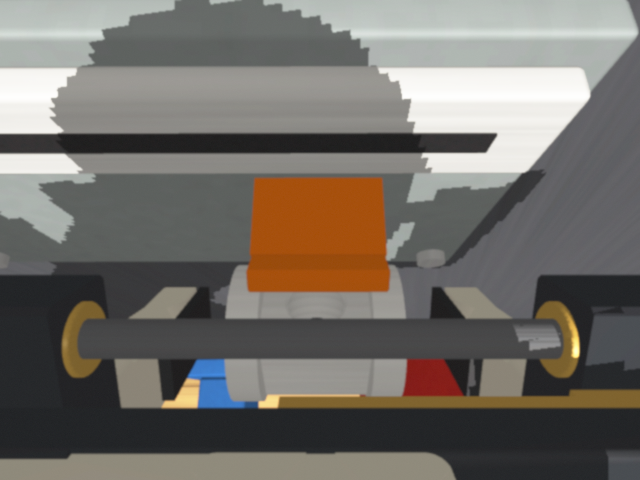

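The spacer sits between the fingers, a few pixels left of centre. I shift 1 mm and close.

>>> servo_tool(
  rows=[
    [[0,-0.001,0.001],[0,0,0],0.2],
    [[0,0,0],[0,0,0],0.3],
    [[0,0,0],[0,0,0],0.35],
    [[0,0,0],[0,0,0],0.4],
    [[0,0,0],[0,0,0],0.5],
    [[0,0,0],[0,0,0],0.6],
    [[0,0,0],[0,0,0],0.6],
    [[0,0,0],[0,0,0],0.6],
    [[0,0,0],[0,0,0],0.6],
  ],
)

```text
clock: 10.17
tool_pos: [0.48, 0.0235, 0.0492]
orientation: [-180.0, 54.0, -102.0]
force: [-0.1, -1.1, 1.2]
opening: 0.0559
```

>>> servo_tool(
  rows=[
    [[-0.0081,0,-0.0059],[0,0,0],0.7],
    [[-0.0081,0,-0.0059],[0,0,0],0.7],
    [[-0.0121,0,-0.0088],[0,0,0],0.7],
    [[-0.0121,0,-0.0088],[0,0,0],0.7],
    [[-0.0121,0,-0.0088],[0,0,0],0.7],
    [[-0.0121,0,-0.0088],[0,0,0],0.7],
    [[-0.0121,0,-0.0088],[0,0,0],0.7],
    [[-0.0121,0,-0.0088],[0,0,0],0.7],
    [[-0.0121,0,-0.0088],[0,0,0],0.7],
    [[-0.0121,0,-0.0088],[0,0,0],0.7],
    [[-0.0121,0,-0.0088],[0,0,0],0.7],
    [[0,0,0],[0,0,0],0.7],
  ],
)

```text
clock: 11.17
tool_pos: [0.4808, 0.0231, 0.2075]
orientation: [-179.4, 53.9, -101.5]
force: [0.8, -0.3, -1.9]
opening: 0.0558
```

Run:
```python
from h import *
o=st()
snap('side','pics/side7.png'); snap('scene','pics/scene7.png')
```

```text
t 11.1667 pos [0.4808 0.0231 0.2075] rpy [-179.43   53.93 -101.51] F [ 0.8 -0.3 -1.9] open 0.0558 q [-20.5  14.1 -13.4 -54.2 -80.3  27.5]
```

View pics/side7.png

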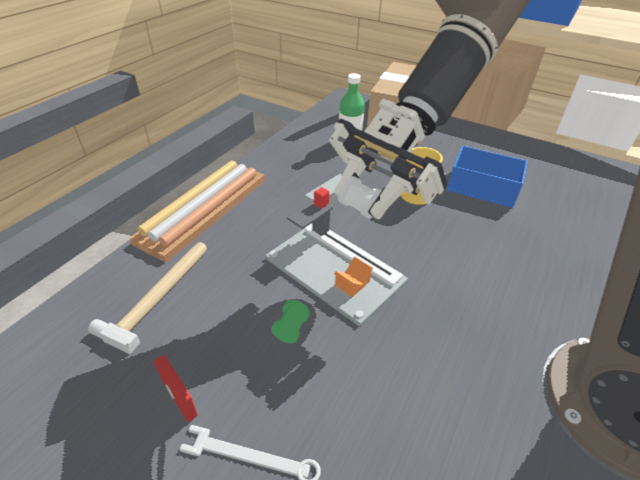

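View pics/scene7.png

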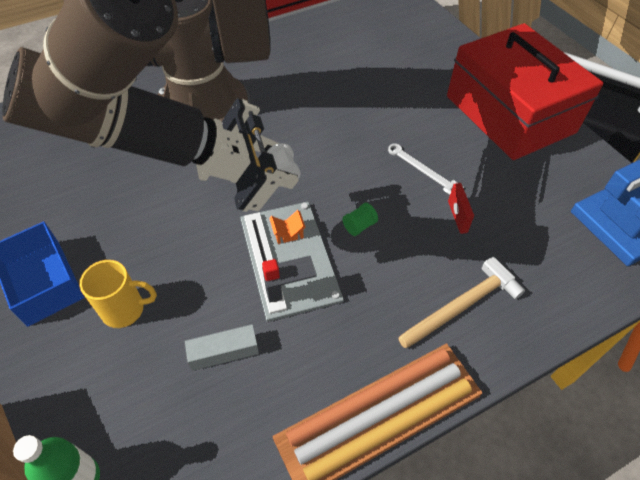

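Lifted out cleanly. Now roll the hole up, about +y of the tool.

>>> servo_tool(
  rows=[
    [[0,0,0],[0,0.9,0],0.7],
    [[0,0,0],[0,0.9,0],0.7],
    [[0,0,0],[0,0.9,0],0.7],
    [[0,0,0],[0,0.9,0],0.7],
    [[0,0,0],[0,0.9,0],0.7],
    [[0,0,0],[0,0.9,0],0.7],
    [[0,0,0],[0,0.9,0],0.7],
    [[0,0,0],[0,0.9,0],0.7],
    [[0,0,0],[0,0.9,0],0.7],
    [[0,0,0],[0,0.9,0],0.7],
    [[0,0,0],[0,0,0],0.7],
    [[0,0,0],[0,0,0],0.7],
  ],
)

```text
clock: 12.27
tool_pos: [0.4789, 0.0248, 0.2023]
orientation: [179.8, -0.1, -101.8]
force: [-1.1, 0.3, -1.4]
opening: 0.0558
```

>>> servo_tool(
  rows=[
    [[0,0,0],[0,0.9,0],0.7],
    [[0,0,0],[0,0.9,0],0.7],
    [[0,0,0],[0,0.9,0],0.7],
    [[0,0,0],[0,0.9,0],0.7],
    [[0,0,0],[0,0.9,0],0.7],
    [[0,0,0],[0,0.9,0],0.7],
    [[0,0,0],[0,0.9,0],0.7],
    [[0,0,0],[0,0.9,0],0.7],
    [[0,0,0],[0,0.9,0],0.7],
    [[0,0,0],[0,0.9,0],0.7],
    [[0,0,0],[0,0,0],0.7],
    [[0,0,0],[0,0,0],0.7],
  ],
)

```text
clock: 13.27
tool_pos: [0.4794, 0.023, 0.2018]
orientation: [179.6, -54.0, -101.8]
force: [-0.2, -0.7, -1.1]
opening: 0.0559
```

Run:
```python
from h import *
o=st()
snap('side','pics/side8.png'); snap('scene','pics/scene8.png'); snap('wrist','pics/wrist8.png')
```

```text
t 13.2667 pos [0.4794 0.023  0.2018] rpy [ 179.59  -54.05 -101.76] F [-0.2 -0.7 -1.1] open 0.0559 q [ 46.6  25.7 -26.6  24.8 -87.7 -71.2]
```

View pics/side8.png

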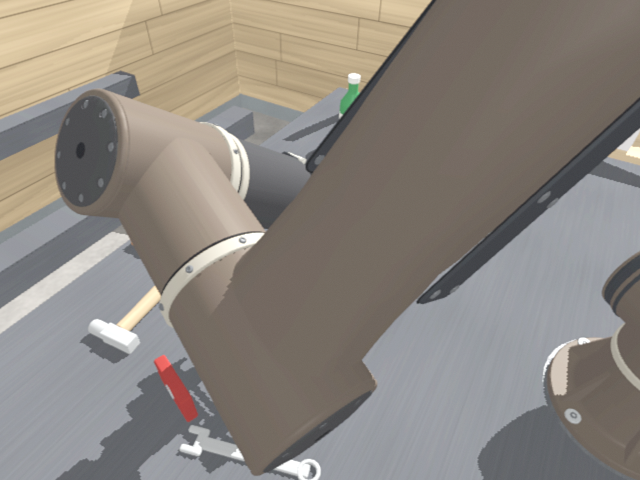

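View pics/scene8.png

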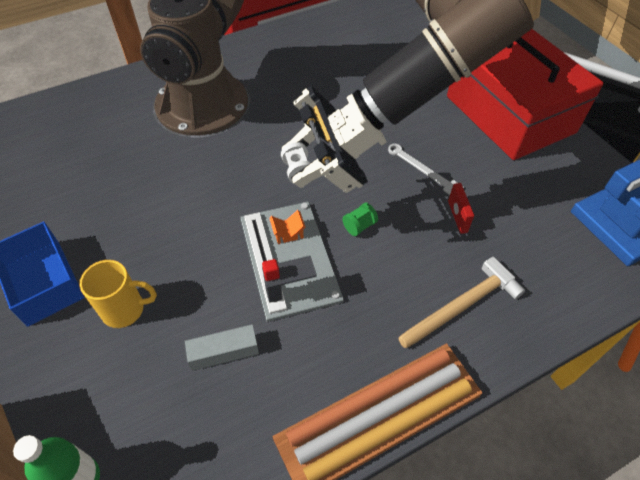

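View pics/wrist8.png

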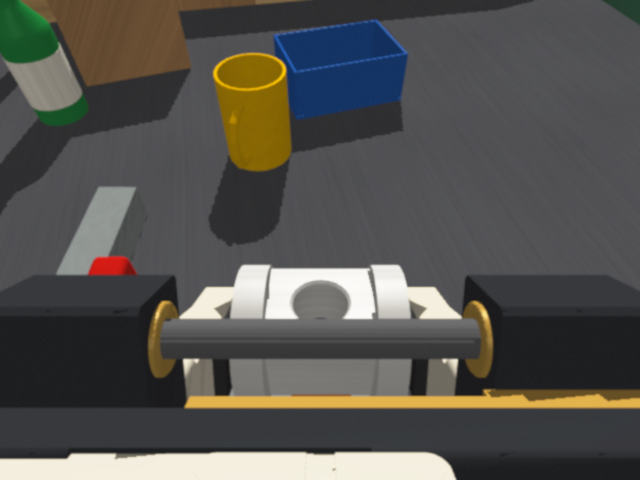

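The hole now points up and towards the track: wrist (320,302), scene (295,158). I'll measure the remaining roll before the last turn.

Run:
```python
from h import *
S=cv2.imread('pics/scene8.png');W=cv2.imread('pics/wrist8.png')
cv2.imwrite('pics/sc8.png',cv2.resize((255*(S[130:190,260:340]/255.)**1.6).astype('uint8'),None,fx=10,fy=10,interpolation=2))
cv2.imwrite('pics/wc8.png',cv2.resize((255*(W[255:405,220:420]/255.)**2).astype('uint8'),None,fx=4,fy=4,interpolation=2))
```

```text
(no output)
```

View pics/sc8.png

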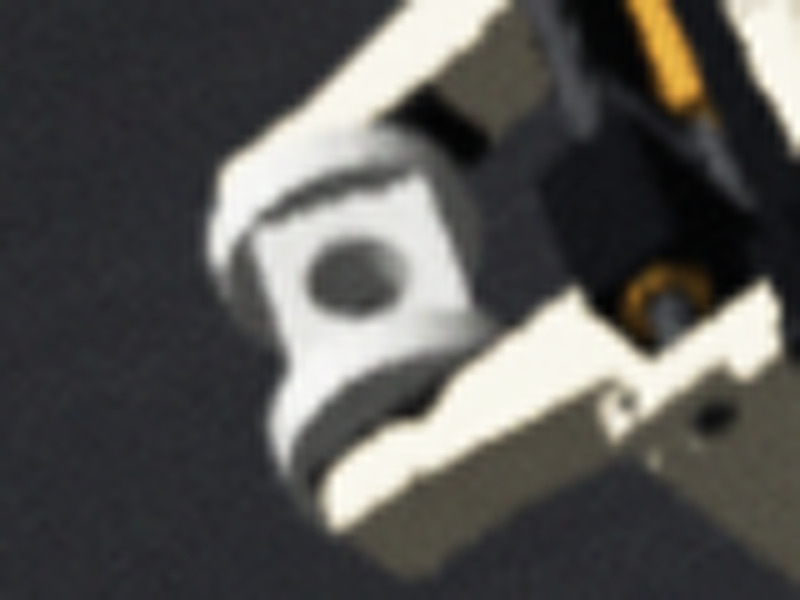

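View pics/wc8.png

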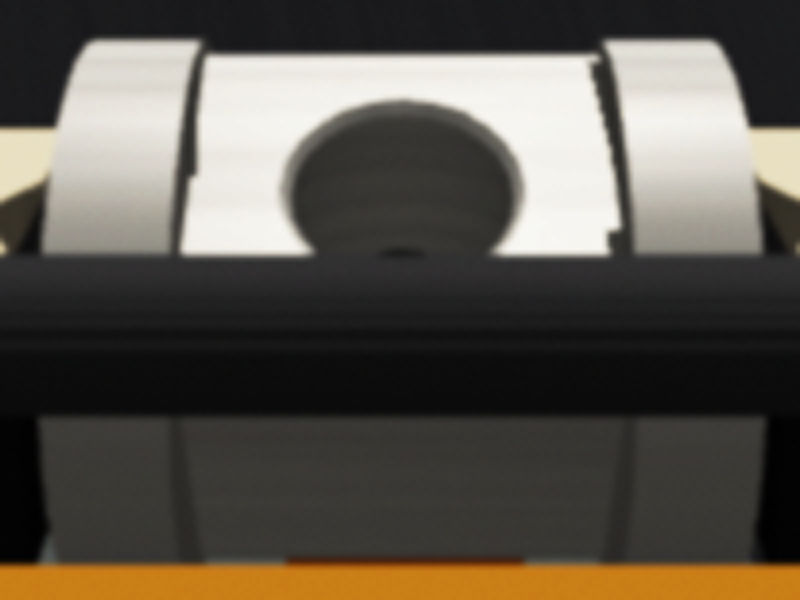

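Run:
```python
from h import *
o=st(); T=R.from_euler('xyz',[180,-54,-102],degrees=True).as_matrix()
G=o['tool_pos']-.019*T[:,2]; print('obj',G)
cw=cam('wrist');cs=cam('scene')
for d in (-.0015,0,.0015):
  for w in ('up','xc'):
    A=G+d*(up if w=='up' else xc)
    print(w,d,'edge',cyl(cw,(320,268.75),A),'-45;rim',cyl(cw,(320,280.7),A,.01836),'-29.4;centre',cyl(cw,(320.5,302.3),A,.016),
    'flange top tangent',cyl(cw,(255,265),A,.024),'scene hole',cyl(cs,(295.7,157.7),A,.016))
```

```text
t 13.4167 pos [0.4799 0.0229 0.204 ] rpy [ 179.99  -53.8  -102.1 ] F [ 0.  -0.7 -0.7] open 0.0559 q [ 46.6  25.4 -26.5  24.8 -87.7 -71.3]
obj [0.48309656 0.03789188 0.21520964]
up -0.0015 edge [34.5, 73.6] -45;rim [33.4, 77.9] -29.4;centre [3.6, 113.4] flange top tangent [34.6, 72.5] scene hole [17.2, -173.3]
xc -0.0015 edge [37.2, 70.9] -45;rim [36.9, 74.4] -29.4;centre [5.8, 111.2] flange top tangent [37.1, 70.0] scene hole [23.6, -179.7]
up 0 edge [28.7, 79.5] -45;rim [27.2, 84.1] -29.4;centre [0.3, 116.8] flange top tangent [28.9, 78.2] scene hole [18.3, -174.4]
xc 0 edge [28.7, 79.5] -45;rim [27.2, 84.1] -29.4;centre [0.3, 116.8] flange top tangent [28.9, 78.2] scene hole [18.3, -174.4]
up 0.0015 edge [23.9, 84.3] -45;rim [22.1, 89.2] -29.4;centre [-3.0, 120.0] flange top tangent [24.2, 82.9] scene hole [19.4, -175.5]
xc 0.0015 edge [22.2, 85.9] -45;rim [20.0, 91.4] -29.4;centre [-5.0, 122.0] flange top tangent [22.7, 84.4] scene hole [13.0, -169.1]
```

```bash
cat > fit.py <<'E'
from h import *
from scipy.optimize import least_squares
# wrist camera in tool frame (constant)
Cc=np.array([.0666,.0,-.1572]); ax=np.array([-.2530,0,.9675]); rt=np.array([0,1.,0]); dn=np.cross(ax,rt)
K=cam('wrist')[0]
def px(P):
    d=P-Cc; return np.array([K[0,2]+K[0,0]*(d@rt)/(d@ax), K[1,2]+K[1,1]*(d@dn)/(d@ax)])
print(dn)
def pt(c,psi,r,t,y): # r along flat normal, t tangential (toward +x side), y along jaw
    n=np.array([np.sin(psi),0,-np.cos(psi)]); m=np.array([np.cos(psi),0,np.sin(psi)])
    return c+r*n+t*m+y*np.array([0,1,0])
def flangetop(c,y):
    a=np.radians(np.arange(0,360,.5)); return min(px(c+np.array([.024*np.sin(k),y,-.024*np.cos(k)]))[1] for k in a)
def res(v,o):
    c=np.array([v[0],0,-.019+v[1]]); psi=np.radians(v[2])
    rim=[px(pt(c,psi,.016,.009*np.cos(a),.009*np.sin(a))) for a in np.radians(np.arange(0,360,3))]; rim=np.array(rim)
    out=[flangetop(c,.020)-o['ftop'], px(pt(c,psi,.016,.016,0))[1]-o['edge'], rim[:,1].min()-o['rim'],
     np.ptp(rim[:,0])-o['w'], rim[rim[:,0].argmax(),1]-o['wr'], v[0]/.0015, v[1]/.0015]
    return out
o=dict(ftop=265,edge=268.75,rim=280.5,w=61,wr=302)
for s in (55,65,75):
    f=least_squares(res,[0,0,s],x_scale=[.001,.001,5],args=(o,),diff_step=1e-3); print(f.x,f.cost,np.round(f.fun,2))
J=f.jac; print('sd',np.sqrt(np.diag(np.linalg.inv(J.T@J))))
E
python3 fit.py
```

```text
[-0.9675  0.     -0.253 ]
[-5.24040709e-05 -4.25166414e-03  6.64998983e+01] 17.094918847984893 [-1.   -0.65  1.31 -4.79  0.12 -0.03 -2.83]
[-5.23966310e-05 -4.25139056e-03  6.64984257e+01] 17.094919296378126 [-1.01 -0.65  1.31 -4.79  0.12 -0.03 -2.83]
[-5.23300885e-05 -4.25160932e-03  6.64985623e+01] 17.09491922411565 [-1.01 -0.65  1.31 -4.79  0.12 -0.03 -2.83]
sd [4.39219842e-04 1.24808220e-03 1.90268050e+00]
```

The fit gives a hole roll of about 66.5° in the tool frame, so about 12.5° remain. That agrees with the pre-grasp estimate of about 120°. I finish the turn and centre over the cradle.

>>> servo_tool(
  rows=[
    [[0,0,0],[0,0.7,0],0.7],
    [[0,0,0],[0,0.7,0],0.7],
    [[0,0,0],[0,0.7,0],0.7],
    [[0.004,0.0007,0.0095],[0,0,0],0.7],
    [[0.004,0.0007,0.0095],[0,0,0],0.7],
    [[0.0043,0.0006,0.0095],[0,0,0],0.7],
    [[0,0,0],[0,0,0],0.7],
    [[0,0,0],[0,0,0],0.7],
    [[0,0,0],[0,0,0],0.7],
    [[0,0,0],[0,0,0],0.7],
  ],
)

```text
clock: 14.25
tool_pos: [0.4719, -0.0063, 0.2042]
orientation: [-179.9, -66.5, -102.1]
force: [-0.1, -0.1, -1.9]
opening: 0.0559
```

Run:
```python
from h import *
o=st(); T=R.from_euler('xyz',o['orientation'],degrees=True).as_matrix()
print('obj',o['tool_pos']-.019*T[:,2])
c,S=snap('scene','pics/scene9.png'); snap('wrist','pics/wrist9.png'); snap('side','pics/side9.png')
G=o['tool_pos']-.019*T[:,2]; p=proj(c,[G+.016*up,G,G+.016*up+.016*xc,G+.016*up-.016*xc]);print(p)
x,y=p[0].astype(int)
cv2.imwrite('pics/sc9.png',cv2.resize((255*(S[y-30:y+30,x-40:x+40,::-1]/255.)**1.6).astype('uint8'),None,fx=10,fy=10,interpolation=2)); print(x-40,y-30)
```

```text
t 14.25 pos [ 0.4719 -0.0063  0.2042] rpy [-179.85  -66.48 -102.14] F [-0.1 -0.1 -1.9] open 0.0559 q [ 46.8  30.9 -29.9  28.4 -92.  -75.4]
obj [0.4754692  0.01070562 0.21180868]
[[282.0285062  159.31325974]
 [282.52640702 165.69134048]
 [273.02212174 161.19025872]
 [290.98762786 157.44611069]]
242 129
```

View pics/sc9.png

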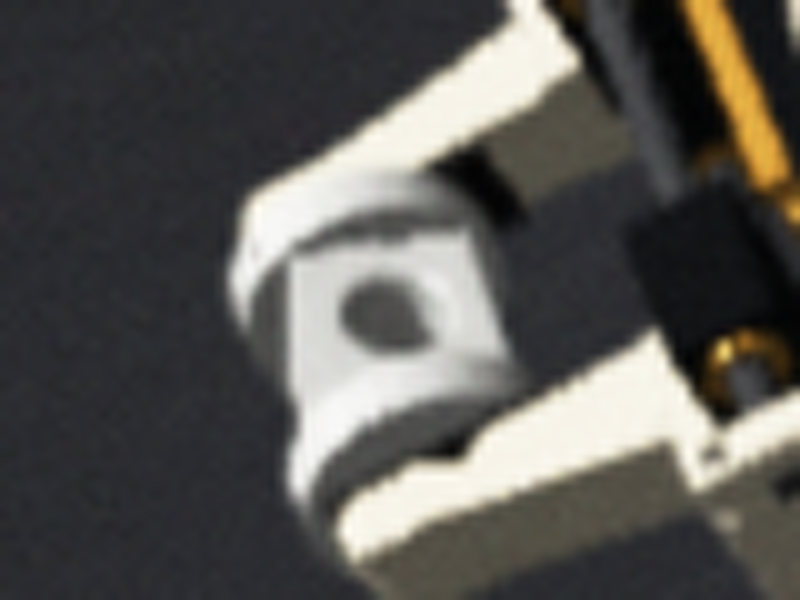

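View pics/scene9.png

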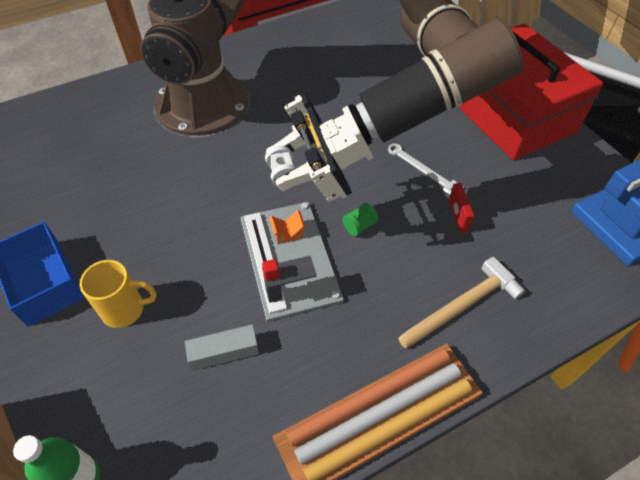

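View pics/wrist9.png

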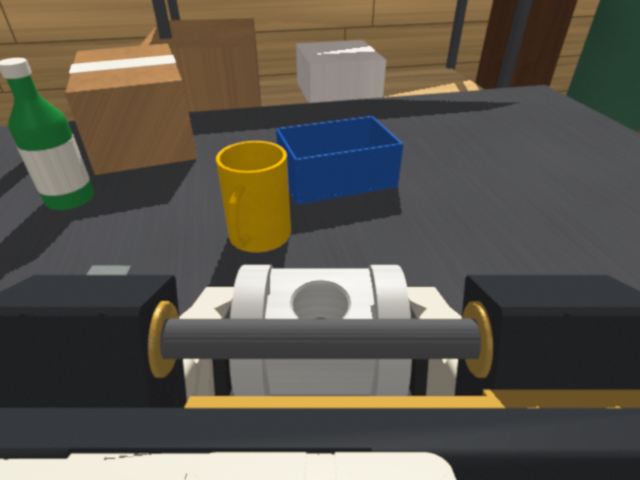

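```bash
python3 - <<'E'
from h import *
c=cam('scene'); G=np.array([.4755,.0107,.2115])
a=np.radians(np.arange(0,360,2))
for z0,z1 in((-.028,-.018),(.018,.028)):
    P=np.array([G+z*zc+.024*(np.sin(k)*xc+np.cos(k)*up) for z in (z0,z1) for k in a]); q=proj(c,P)
    i=q[:,0].argmin();j=q[:,0].argmax(); print('left',(q[i]-[242,129])*10,'right',(q[j]-[242,129])*10,'top',(q[q[:,1].argmin()]-[242,129])*10)
for t in (-6,0,6):
    th=np.radians(t); n=np.sin(th)*xc+np.cos(th)*up; m=np.cos(th)*xc-np.sin(th)*up
    print(t,'hole',((proj(c,G+.016*n)-[242,129])*10).round(),'corners',((proj(c,[G+.016*n+s*.016*m+z*.018*zc for s in(1,-1) for z in(-1,1)])-[242,129])*10).round().tolist())
E
python3 - <<'E'
import cv2
W=cv2.imread('pics/wrist9.png');cv2.imwrite('pics/wc9.png',cv2.resize(W[255:405,220:420],None,fx=4,fy=4,interpolation=2))
E
```

```text
left [236.40814848 277.97786345] right [512.30129036 272.71100123] top [396.9339308 156.8931767]
left [295.02147872 463.50474628] right [578.55138205 457.36746661] top [461.03059239 341.51784543]
-6 hole [[410. 303.]] corners [[296.0, 243.0], [344.0, 389.0], [474.0, 220.0], [525.0, 364.0]]
0 hole [[400. 305.]] corners [[287.0, 251.0], [334.0, 397.0], [465.0, 214.0], [516.0, 359.0]]
6 hole [[391. 307.]] corners [[279.0, 260.0], [326.0, 406.0], [454.0, 210.0], [506.0, 355.0]]
```

View pics/wc9.png

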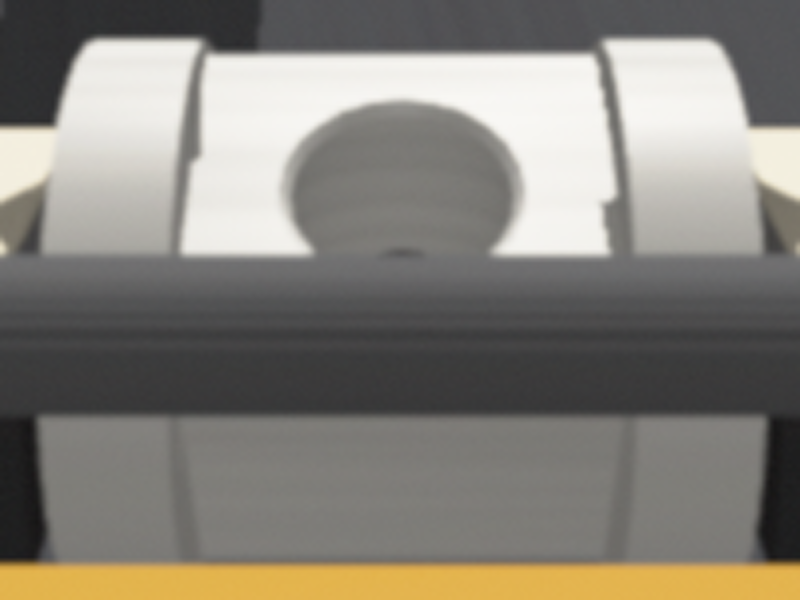

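The scene silhouettes of the flanges put the untilted hole at crop column 393, and I see it at 392. So the hole is up to within about 3°. One settle, then a final check and hand in.

>>> servo_tool(
  rows=[
    [[0,0,0],[0,0,0],0.7],
    [[0,0,0],[0,0,0],0.7],
    [[0,0,0],[0,0,0],0.7],
    [[0,0,0],[0,0,0],0.7],
    [[0,0,0],[0,0,0],0.7],
    [[0,0,0],[0,0,0],0.7],
  ],
)

```text
clock: 14.9
tool_pos: [0.4716, -0.0064, 0.2037]
orientation: [180.0, -66.6, -102.0]
force: [0.9, -0.5, -1.6]
opening: 0.0557
```

Run:
```python
from h import *
o=st(); print(o['qvel'].round(2))
c,S=snap('scene')
print(blob(S,(0,150,80),(8,255,255),(240,190,330,300))[0], 'earlier 270.48,269.72')
print(ctrl.close_job())
```

```text
t 14.9 pos [ 0.4716 -0.0064  0.2037] rpy [ 179.99  -66.61 -101.99] F [ 0.9 -0.5 -1.6] open 0.0557 q [ 46.8  31.  -29.9  28.4 -92.  -75.4]
[-0.   -0.12  0.06  0.03  0.03  0.11]
[270.47719298 269.6877193 ] earlier 270.48,269.72
the job is handed in; nothing more can be done
None
```

I slid the lock open and took the spacer out of the cradle. It is now held hole-up about 15 cm above where it lay, centred over the cradle to within about 2 mm. The job was handed in at about 15 s, with no verdict reported.

- **Lock:** I pulled the red grip about 138 mm until it stalled with the force rising. At the end the grip was at the same spot in the scene image as right after I released it. That puts its starting point at about 2 mm, which fits the stated range.
- **Spacer:** The hole faced the track side, about 30° below level. I gripped the flange faces tilted 54°, lifted, and rolled the spacer about 121°.
- **Final hold:** The gripper opening is steady at 55.7 mm, the joints are at rest, and the hole looked unchanged in the wrist view before and after the last part of the turn.
- **Hole direction:** I estimate it is straight up to within about 3°. An early reading of the scene image, before the last 12.6° of turn, suggested 18–23° still to go. It shifts by about 3.5° per mm of position error, so I set it aside. After the turn, measuring the hole against the flange outlines in the scene image agreed with the wrist-camera result.
- **Bystanders:** The mug, wrench, square tube, red magnet and green look-alike look unmoved in the images. I judged this by eye and did not measure it.

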